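# Slide the wing plate off the tray edge and box it

### The job

The thin black steel wing plate lies flat on the bamboo lap tray and is too thin to be picked up there. Rest a fingertip lightly on it and slide it towards the tray's open front edge until its end sticks out far enough to grip; bamboo dents easily, so never bear down hard on the plate or the tray. Then pick the plate up by the end that sticks out and lay it down flat in the long bay of the red parts box without dropping it, leaving the lid open and the other things on the tray as they are.

Things in the scene. Friction and masses are not known exactly. Their poses are not given: they have to be found in the camera images.
- plate: the wing plate: a loose flat bar of blackened steel, 100 mm long (its x axis), 30 mm wide (y), 2 mm thick (z), about 50 g. Origin: centre of its underside. It starts flat on the tray, its x within 0.5 rad of the tray's x. Shut fingertips pressed on it with 5 to 10 N grip it better than the bamboo does, and carry and turn it along; the bamboo's friction differs from day to day
- plate_end_a (a point): middle of the plate's +x end, at half its thickness
- plate_end_b (a point): middle of the plate's -x end, at half its thickness
- tray: bamboo lap tray on the table: 320 mm deep (x), 560 mm wide (y), flat top 56 to 64 mm above the table, as its screw feet are set. A rim 24 mm high at the back (+x) and sides; the front edge (-x, towards the robot) is open and square, with free space before it and 35 mm under the 12 mm board. Origin: centre, 60 mm below the top. A press of over 13 N dents the bamboo; 5 to 10 N is plenty
- tray_edge (a point): middle of the tray's open front edge, on the top surface; +x points in over the tray, y along the edge, z up. On its rubber feet the tray sinks only about 1 mm for each 25 N pressed near its middle and rocks to 1 mm for each 7 N pressed at this edge, so touch down slowly (10 mm/s or less) and follow the force
- box: red plastic parts box, fixed on the tray at the left or the right: 158 mm deep (x), 138 mm wide (y), 42 mm high, walls and floor 3 mm. A divider 34 mm high, 27 mm to the -y side of the middle, parts one long bay (+y side, 152 x 93 mm) from three small bays with screws. Origin: centre of its underside, on the tray's top
- box_bay (a point): centre of the floor of the long bay, 3 mm above the tray's top; axes as the box's (x along the bay). The plate's place, lying along the bay; fingers up to 50 mm apart have room there
- lid (a joint): angle of the box's clear lid (red rim, 158 mm long) about the hinge along the box's back (+x) upper rim: 0 shut, 1.57 upright, 2.3 leaning back as far as it goes. It starts open, leaning back behind the box at 1.85 or more, and stays open by its weight
- dish: white ceramic dish, 112 mm across, 26 mm high, loose on the tray at the side where the box is not. Origin: centre of its underside. Leave it
- clamp: silver aluminium C-clamp lying flat, about 72 x 90 mm, 14 mm high, loose, in a front corner of the tray. Origin: underside, middle of its frame. Leave it
- tweezers: steel tweezers lying flat, 120 mm long (x), 14 mm wide, 9 mm high, loose, in the other front corner. Origin: underside, middle. Leave it
- wing: blue plastic model aircraft wing lying flat, 210 mm span (y), 34 to 78 mm chord (x), up to 11 mm high, loose, along the back of the tray. Origin: underside, middle. Leave it
There are look-alikes about, which are no part of the job. There is more than one size of the plate; the one meant has the size given above.

How it is judged:
By the outcome, as a careful person would: the job done as asked, in the order asked, and still so for the second after the job is handed in, with the robot touching nothing.
It also fails if it takes over 58 s, if anything falls off the work surface, if the arm or the gripper's body presses on something with over 40 N, if the wrist force passes 120 N, or if a joint passes its speed limit or range.

### The arm

A 7-joint arm with a two-finger parallel gripper is mounted at the origin on the work surface. World frame = base frame: x ahead of the robot, y to its left, z up, the work surface at z = 0. Lengths are in m, angles in rad, forces in N, time in s.
With the tool pointing down it reaches from about 0.4 to 0.9 m from the base axis. Payload 5.5 kg.
Tool frame: the origin (TCP) lies at the centre of the arm's flange, where the gripper is bolted on; the fingertips stand 173 mm ahead of it and the grasp point (between the pads) lies 155 mm ahead of it (bot.nose_length is the distance from the TCP to the fingertips, in m); z points along the fingers, y is the line along which they close (so a half turn about z gives the same grasp; the last joint's range is limited). The gripper opens to 85 mm and grips with 20 to 120 N. Pads are 22 mm wide; open, the fingers measure 114 mm over their backs; the gripper's body (76 mm by 85 mm) begins 54 mm behind the grasp point. The pads swing forward as they close: fully open they stand 13 mm farther back than shut.
Start: joints at [-0.964, 0.501, -0.427, 1.55, 0.221, 1.138, -0.21], TCP at [0.219, 0.612, 0.405] pointing down, gripper open.
Joint ranges: [-2.88, 2.88], [-0.31, 2.03], [-1.54, 1.56], [0.2, 2.42], [-1.41, 4.55], [0.19, 2.02], [-2.57, 2.57]. Speed limits (rad/s): [2.57, 2.57, 3.14, 3.14, 3.14, 3.14, 3.14].

### API

Orientations are given as a unit quaternion [w, x, y, z].
In Python, from cell import bot, imaging gives the robot as it stands.
- The arm moves only by the tool carry_out, never from a script. Its argument "rows" is a list of rows, each a list of 7 numbers: the shift along the tool's x, y, z in units of 25 mm (1.0 is 25 mm), then the turn, a rotation vector about the tool's x, y, z in units of 6 degrees (1.0 is 6 degrees), then the finger opening in mm, from 0 to 85.4. In form: [[x, y, z, ax, ay, az, grip], ...]. A call has 1 to 8 rows; each row shifts and turns the commanded pose from where the row before left it, along the tool's axes as they then stand; what a row does not reach is not made up. A row lasts 1/10 s, in which the tool goes at most 50 mm and 8.59 degrees, less where a joint would pass 70% of its speed; a pose out of reach is approached as far as the arm can. A call is refused whole if a number of a shift passes 1 or a number of a turn 1, either way. A call with a gripper value outside its range is refused whole. The fingers move at their own pace and stop on an object; "force" is the grip in N (left out, the last holds). Time passes only in rows, so rows that do not move let the fingers close. It gives the time, the measured TCP pose, the force, the opening and the grip force at its end, in the units of the state.
- bot.observe(): the state, without advancing time (a new reading comes with each control period).
- imaging.read_camera(name): name is "scene" or "top" or "wrist"; returns the picture (420x560x3 uint8, red, green, blue); there is no depth.
- imaging.calibration(name): a dict with "fovy" (degrees; the focal length in pixels is half the picture's height over the tangent of half this angle, whatever the lens; pixels are square), "cx", "cy" (the principal point, pixels), "camera_from_world" (4x4, takes a point from world to camera coordinates); the wrist camera has in their place "tool_from_camera" (4x4, takes a point from camera to tool coordinates, whose origin is the TCP and whose axes are the flange's). Camera axes: x right, y down, z forward; pixel columns grow to the right and rows downward; lengths in m; the calibration is good to about 2 mm. The wrist camera is an equidistant fisheye: a pixel r from the principal point sees the ray r / f radians off the axis. A picture is of the moment at which its call begins: read the wrist's pose just before it. calibration takes no time and is no camera call.
- bot.job_done(): hands the job in; it is judged then, once.
The state is a dict: "time_s": time; "q": joint angles; "joint_velocities": joint speeds; "joint_torque": joint torques, N m; "tool_pos": TCP position; "orientation": TCP orientation; "contact_force": force on the tool from outside, world axes, zero at the start; "ft_torque": the same for the moment, N m; "finger_gap": finger opening in m; "gripper_force": force on a finger pad.
Only numpy, scipy, OpenCV 4.12 (cv2) and the standard library are available. Lean on these libraries where they do the work, as an engineer would, in place of code of your own. Each camera call takes 0.05 s, during which the arm holds its last target. There are 200 camera calls.

## Working session

There is one attempt and no reset: what is moved stays moved. The work goes in short steps, Python scripts to look and compute and a tool call to move; the robot and the scene stay as the last step left them, time stands still between calls to the robot, and variables do not carry over. Pictures are saved under pics/ and viewed, at most 10 in all, crops included, and the job is handed in when it is done.

Besides the shell and the picture viewer there is one more tool, called after "Emit:" as a command line: name --pt "numbers of a row" for each row, then --argument value for the rest. carry_out: Moves the arm, as the interface text tells. Its arguments: {"type":"object","properties":{"rows":{"type":"array"},"force":{"type":"number"}},"required":["rows"]}

```bash
mkdir -p pics; ls; cat > h.py <<'E'
import numpy as np, cv2
from cell import bot, imaging
from scipy.spatial.transform import Rotation as R
def ray(name,px,py):
    c=imaging.calibration(name); f=210/np.tan(np.radians(c["fovy"])/2)
    if name=="wrist":
        s=bot.observe(); T=np.eye(4); w,x,y,z=s["orientation"]
        T[:3,:3]=R.from_quat([x,y,z,w]).as_matrix(); T[:3,3]=s["tool_pos"]; T=T@np.array(c["tool_from_camera"])
        u,v=px-c["cx"],py-c["cy"]; r=np.hypot(u,v); a=r/f
        d=np.array([np.sin(a)*u/max(r,1e-9),np.sin(a)*v/max(r,1e-9),np.cos(a)])
    else:
        T=np.linalg.inv(np.array(c["camera_from_world"])); d=np.array([(px-c["cx"])/f,(py-c["cy"])/f,1])
    return T[:3,3],T[:3,:3]@d
def onz(name,px,py,z):
    o,d=ray(name,px,py); return o+d*(z-o[2])/d[2]
def pix(name,p):
    c=imaging.calibration(name); f=210/np.tan(np.radians(c["fovy"])/2)
    q=np.array(c["camera_from_world"])@np.r_[p,1]; return q[0]/q[2]*f+c["cx"],q[1]/q[2]*f+c["cy"]
def cross(a,b):
    (o1,d1),(o2,d2)=a,b
    t=np.linalg.lstsq(np.c_[d1,-d2],o2-o1,rcond=None)[0]
    p,q=o1+d1*t[0],o2+d2*t[1]; return (p+q)/2,np.linalg.norm(p-q)
def save(name,fn,crop=None,k=1):
    im=imaging.read_camera(name)[:,:,::-1].copy(); cv2.imwrite(f"pics/{fn}_raw.png",im)
    if crop: x0,y0,x1,y1=crop; im=im[y0:y1,x0:x1]
    im=cv2.resize(im,None,fx=k,fy=k,interpolation=cv2.INTER_CUBIC); cv2.imwrite(f"pics/{fn}.png",im)
E
python3 - <<'E'
from h import *
save("top","top1"); save("scene","scene1")
for n in("top","scene"):
    c=imaging.calibration(n); print(n,c["fovy"],c["cx"],c["cy"],np.linalg.inv(np.array(c["camera_from_world"])).round(3).tolist())
print(imaging.calibration("wrist")); print(bot.observe())
E
```

```text
pics
top 43.621320135551 279.00362870754606 216.15506454897238 [[-0.007, -0.994, 0.112, 0.492], [-1.0, 0.005, -0.02, 0.026], [0.019, -0.112, -0.994, 1.052], [0.0, 0.0, 0.0, 1.0]]
scene 48.367227106124 274.59714097241664 197.725649993635 [[0.367, 0.688, -0.626, 1.113], [0.93, -0.281, 0.237, -0.194], [-0.013, -0.669, -0.743, 0.7], [0.0, 0.0, 0.0, 1.0]]
{'fovy': 65.70646984690485, 'cx': 286.0335988071952, 'cy': 211.82057895951507, 'tool_from_camera': array([[-7.79843405e-04, -9.49427753e-01, -3.13984606e-01,
         8.07026710e-02],
       [ 9.99999570e-01, -8.98105220e-04,  2.31995295e-04,
        -4.30506338e-04],
       [-5.02253985e-04, -3.13984290e-01,  9.49428045e-01,
         3.03501664e-02],
       [ 0.00000000e+00,  0.00000000e+00,  0.00000000e+00,
         1.00000000e+00]])}
{'time_s': 0.1, 'q': array([-0.9637763 ,  0.50177648, -0.42679897,  1.55132545,  0.22080539,
        1.13830885, -0.21031387]), 'joint_velocities': array([ 0.0015884 , -0.00201967, -0.00251693, -0.00028456,  0.00175961,
       -0.00024125,  0.00196363]), 'joint_torque': array([-1.15944151e-02, -5.70806265e+01, -5.83885387e+00, -2.81746852e+01,
        1.04753402e-02,  5.57287160e-03, -3.99540070e-06]), 'tool_pos': array([0.21905361, 0.61164405, 0.40375633]), 'orientation': array([-1.79728439e-04,  1.71052007e-01,  9.85261606e-01, -8.63826385e-04]), 'contact_force': array([ 0.69985121,  0.06084779, -0.28958321]), 'ft_torque': array([-0.04607128,  0.0262548 ,  0.03701914]), 'gripper_force': 0.0, 'finger_gap': 0.08531394122026903}
```

View pics/top1.png

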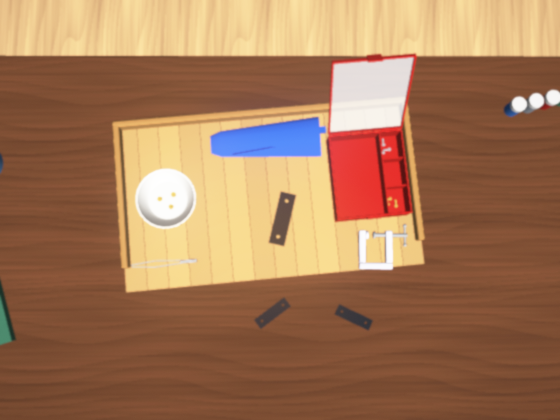

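View pics/scene1.png

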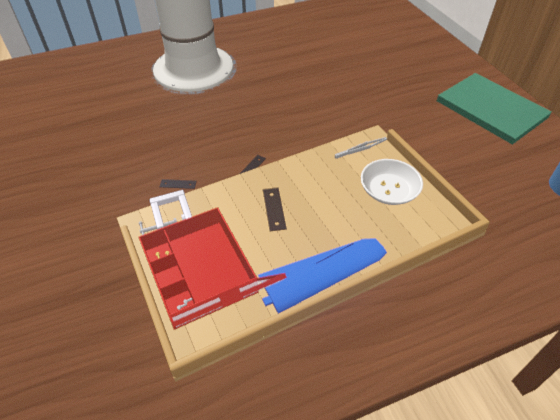

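The top view shows three black bars: A on the tray at (282,218), B on the table at (272,313) and C on the table at (354,317). A fits, because it is the only one lying on the tray. I'll check its size against 100 x 30 mm, measure the tray and box, and confirm in a crop.

```bash
python3 - <<'E'
from h import *
im=cv2.imread("pics/top1_raw.png"); hsv=cv2.cvtColor(im,cv2.COLOR_BGR2HSV)
dark=((hsv[:,:,2]<85)).astype(np.uint8)
roi=np.zeros_like(dark); roi[180:255,255:310]=1
cs,_=cv2.findContours(dark*roi,cv2.RETR_EXTERNAL,cv2.CHAIN_APPROX_NONE)
c=max(cs,key=cv2.contourArea); b=cv2.boxPoints(cv2.minAreaRect(c)); print("box px",b.round(1).tolist())
P=np.array([onz("top",*p,0.062) for p in b]); print(P.round(4).tolist(),[np.linalg.norm(P[i]-P[i-1]).round(4) for i in range(4)],P.mean(0))
# front edge of tray: bamboo -> dark transition per column
wood=((hsv[:,:,0]<30)&(hsv[:,:,2]>140)&(hsv[:,:,1]>60))
pts=[]
for x in range(200,350,5):
    col=np.where(wood[200:300,x])[0]
    if len(col): pts.append((x,200+col.max()+0.5))
pts=np.array(pts); vx,vy,x0,y0=cv2.fitLine(pts.astype(np.float32),cv2.DIST_HUBER,0,.01,.01).ravel()
for x in(130,282,420): print("edge",x,y0+(x-x0)*vy/vx,onz("top",x,y0+(x-x0)*vy/vx,0.06).round(4))
# red box
red=(((hsv[:,:,0]<8)|(hsv[:,:,0]>172))&(hsv[:,:,1]>150)&(hsv[:,:,2]>60)).astype(np.uint8); red[:138]=0
cs,_=cv2.findContours(red,cv2.RETR_EXTERNAL,cv2.CHAIN_APPROX_NONE); c=max(cs,key=cv2.contourArea)
b=cv2.boxPoints(cv2.minAreaRect(c)); print("redbox px",b.round(1).tolist()); print([onz("top",*p,0.102).round(4).tolist() for p in b])
# height triangulation by scene: plate rivets/corners
s=cv2.imread("pics/scene1_raw.png"); hs=cv2.cvtColor(s,cv2.COLOR_BGR2HSV); d=(hs[:,:,2]<85).astype(np.uint8); r=np.zeros_like(d); r[182:236,255:292]=1
cs,_=cv2.findContours(d*r,cv2.RETR_EXTERNAL,cv2.CHAIN_APPROX_NONE); c=max(cs,key=cv2.contourArea); m=cv2.moments(c); sc=(m['m10']/m['m00'],m['m01']/m['m00']); print("scene c",sc,cv2.boxPoints(cv2.minAreaRect(c)).round(1).tolist())
b1=pix("top",P.mean(0)); print("tri",cross(ray("top",*b1),ray("scene",*sc)))
a=cv2.resize(im[170:345,230:400],None,fx=3,fy=3,interpolation=cv2.INTER_CUBIC); cv2.imwrite("pics/crop1.png",a)
E
```

```text
Traceback (most recent call last):
ValueError: max() iterable argument is empty
```

```bash
python3 - <<'E'
import cv2
h=cv2.cvtColor(cv2.imread("pics/top1_raw.png"),cv2.COLOR_BGR2HSV); print(h[218,270:296:2].tolist(), h[315,265:280:4].tolist(), h[280,282:284].tolist(),h[300,300].tolist())
s=cv2.cvtColor(cv2.imread("pics/scene1_raw.png"),cv2.COLOR_BGR2HSV); print(s[208,262:288:3].tolist())
E
```

```text
[[19, 115, 239], [20, 112, 243], [16, 116, 198], [10, 78, 104], [10, 78, 102], [10, 77, 103], [10, 76, 101], [10, 80, 102], [10, 78, 102], [10, 82, 103], [16, 115, 184], [18, 116, 238], [21, 108, 248]] [[0, 32, 72], [177, 35, 72], [0, 35, 73], [6, 70, 87]] [[11, 145, 151], [11, 146, 152]] [11, 146, 138]
[[18, 94, 222], [17, 97, 194], [0, 53, 87], [12, 53, 86], [9, 68, 79], [10, 57, 80], [0, 41, 81], [18, 99, 216], [18, 98, 215]]
```

```bash
cat > m.py <<'E'
from h import *
im=cv2.imread("pics/top1_raw.png"); hsv=cv2.cvtColor(im,cv2.COLOR_BGR2HSV)
dark=((hsv[:,:,2]<170)).astype(np.uint8)
roi=np.zeros_like(dark); roi[180:255,255:310]=1
cs,_=cv2.findContours(dark*roi,cv2.RETR_EXTERNAL,cv2.CHAIN_APPROX_NONE)
c=max(cs,key=cv2.contourArea); b=cv2.boxPoints(cv2.minAreaRect(c)); print("box px",b.round(1).tolist())
P=np.array([onz("top",*p,0.062) for p in b]); print(P.round(4).tolist(),[np.linalg.norm(P[i]-P[i-1]).round(4) for i in range(4)],P.mean(0))
wood=((hsv[:,:,0]<30)&(hsv[:,:,2]>195))
pts=[]
for x in range(200,350,5):
    col=np.where(wood[240:310,x])[0]
    if len(col): pts.append((x,240+col.max()+0.5))
pts=np.array(pts); vx,vy,x0,y0=cv2.fitLine(pts.astype(np.float32),cv2.DIST_HUBER,0,.01,.01).ravel()
for x in(130,282,420): print("edge",x,y0+(x-x0)*vy/vx,onz("top",x,y0+(x-x0)*vy/vx,0.06).round(4))
red=(((hsv[:,:,0]<8)|(hsv[:,:,0]>172))&(hsv[:,:,1]>170)&(hsv[:,:,2]>60)).astype(np.uint8); red[:138]=0
cs,_=cv2.findContours(red,cv2.RETR_EXTERNAL,cv2.CHAIN_APPROX_NONE); c=max(cs,key=cv2.contourArea)
b=cv2.boxPoints(cv2.minAreaRect(c)); print("redbox px",b.round(1).tolist()); print([onz("top",*p,0.102).round(4).tolist() for p in b])
s=cv2.imread("pics/scene1_raw.png"); hs=cv2.cvtColor(s,cv2.COLOR_BGR2HSV); d=(hs[:,:,2]<150).astype(np.uint8); r=np.zeros_like(d); r[182:236,255:292]=1
cs,_=cv2.findContours(d*r,cv2.RETR_EXTERNAL,cv2.CHAIN_APPROX_NONE); c=max(cs,key=cv2.contourArea); m=cv2.moments(c); sc=(m['m10']/m['m00'],m['m01']/m['m00']); print("scene c",sc,cv2.boxPoints(cv2.minAreaRect(c)).round(1).tolist())
print("tri",cross(ray("top",*pix("top",P.mean(0))),ray("scene",*sc)))
for n,z in (("B",.002),("C",.002)):
    r=np.zeros_like(dark); 
    if n=="B": r[295:332,250:295]=1
    else: r[300:335,330:378]=1
    d=((hsv[:,:,1]<75)&(hsv[:,:,2]<100)).astype(np.uint8)*r; cs,_=cv2.findContours(d,cv2.RETR_EXTERNAL,cv2.CHAIN_APPROX_NONE); b=cv2.boxPoints(cv2.minAreaRect(max(cs,key=cv2.contourArea)))
    Q=np.array([onz("top",*p,z) for p in b]); print(n,Q.mean(0).round(3),[np.linalg.norm(Q[i]-Q[i-1]).round(4) for i in range(2)])
a=cv2.resize(im[170:345,230:400],None,fx=3,fy=3,interpolation=cv2.INTER_CUBIC); cv2.imwrite("pics/crop1.png",a)
E
python3 m.py
```

```text
box px [[268.5, 241.6999969482422], [280.3999938964844, 191.39999389648438], [295.20001220703125, 194.89999389648438], [283.3999938964844, 245.1999969482422]]
[[0.5552, 0.0263, 0.062], [0.6512, 0.0033, 0.062], [0.6444, -0.025, 0.062], [0.5485, -0.0016, 0.062]] [np.float64(0.0287), np.float64(0.0987), np.float64(0.0291), np.float64(0.0987)] [0.59982245 0.00076799 0.062     ]
edge 130 291.46915 [0.4641 0.2846 0.06  ]
edge 282 277.2546 [0.4884 0.0014 0.06  ]
edge 420 264.34933 [ 0.5109 -0.26    0.06  ]
redbox px [[328.1000061035156, 138.10000610351562], [405.1000061035156, 131.10000610351562], [412.6000061035156, 214.10000610351562], [335.6000061035156, 221.10000610351562]]
[[0.7445, -0.0851, 0.102], [0.7576, -0.2291, 0.102], [0.6018, -0.2378, 0.102], [0.5896, -0.0962, 0.102]]
scene c (274.04434011476263, 209.3129890453834) [[262.1000061035156, 189.1999969482422], [278.6000061035156, 186.1999969482422], [286.1000061035156, 228.8000030517578], [269.70001220703125, 231.6999969482422]]
tri (array([ 5.99649321e-01, -3.80544670e-04,  5.99592573e-02]), np.float64(0.0023298728192832387))
B [0.419 0.02  0.002] [np.float64(0.0191), np.float64(0.0702)]
C [ 0.409 -0.14   0.002] [np.float64(0.0711), np.float64(0.0202)]
```

View pics/crop1.png

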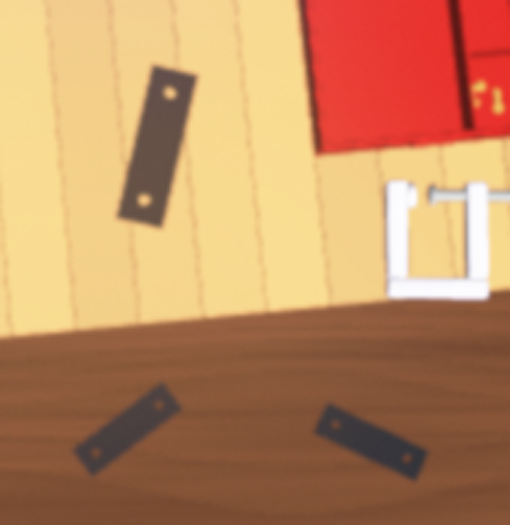

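A measures 99 x 29 mm and B and C both measure 70 x 20 mm, so the plate is A. Its centre is at (0.600, 0.000), its yaw is -0.236 and the tray yaw is +0.086. The front edge at y=0 lies at x=0.488.

The box is on the right. I'll close the fingers and move over a point 20 mm behind the plate's centre.

Emit:
carry_out --pt "-0.4 -0.4 0.1 0 0 -0.1 0" --pt "-0.8 -0.8 0.2 0 0 -0.13 0" --pt "-0.97 -0.92 0.2 0 0 -0.13 0" --pt "-0.97 -0.92 0.2 0 0 -0.13 0" --pt "-0.97 -0.92 0.2 0 0 -0.13 0" --pt "-0.97 -0.92 0.2 0 0 -0.13 0" --pt "-0.97 -0.92 0.2 0 0 -0.13 0" --pt "-0.97 -0.92 0.2 0 0 -0.13 0" --force 40

```text
time_s: 0.9
tool_pos: [0.3388, 0.3978, 0.3667]
orientation: [0.0, 0.119, 0.993, -0.0]
contact_force: [-0.3, -0.4, 0.7]
finger_gap: -0.0
gripper_force: 0.0
```

```bash
cat > go.py <<'E'
# usage: go.py x y z phi : remaining move in tool axes/units
import sys; from h import *
s=bot.observe(); w,x,y,z=s["orientation"]; M=R.from_quat([x,y,z,w]).as_matrix()
X,Y,Z,p=map(float,sys.argv[1:5])
T=np.c_[[-np.cos(p),-np.sin(p),0],[-np.sin(p),np.cos(p),0],[0,0,-1]]
D=np.array([X,Y,Z])-s["tool_pos"]
print("t",s["time_s"],"pos",s["tool_pos"].round(4),"F",s["contact_force"].round(1),"gap",s["finger_gap"],"q",s["q"].round(2))
print("shift now-axes",(M.T@D/.025).round(2),"target-axes",(T.T@D/.025).round(2),"turn",(np.degrees(R.from_matrix(M.T@T).as_rotvec())/6).round(2))
E
python3 go.py 0.6194 -0.0042 0.270 -0.236
```

```text
t 0.9 pos [0.3388 0.3978 0.3667] F [-0.3 -0.4  0.7] gap -2.2217820831144277e-05 q [-0.57  0.31 -0.41  1.91  0.15  0.95  0.28]
shift now-axes [-14.69 -12.98   3.88] target-axes [-14.67 -13.01   3.87] turn [-0.01  0.   -0.02]
```

Emit:
carry_out --pt "-0.98 -0.88 0.26 0 0 0 0" --pt "-0.98 -0.88 0.26 0 0 0 0" --pt "-0.98 -0.88 0.26 0 0 0 0" --pt "-0.98 -0.88 0.26 0 0 0 0" --pt "-0.98 -0.88 0.26 0 0 0 0" --pt "-0.98 -0.88 0.26 0 0 0 0" --pt "-0.98 -0.88 0.26 0 0 0 0" --pt "-0.98 -0.88 0.26 0 0 0 0"

```text
time_s: 1.7
tool_pos: [0.4873, 0.1808, 0.3148]
orientation: [-0.0, 0.119, 0.993, -0.0]
contact_force: [0.7, 0.8, 0.4]
finger_gap: 0.0
gripper_force: 0.0
```

```bash
python3 go.py 0.6194 -0.0042 0.270 -0.236
```

```text
t 1.7 pos [0.4873 0.1808 0.3148] F [0.7 0.8 0.4] gap 2.591167655933523e-05 q [-0.17  0.37 -0.28  1.96  0.13  0.83  0.81]
shift now-axes [-6.88 -5.94  1.79] target-axes [-6.87 -5.96  1.79] turn [-0.01 -0.   -0.02]
```

Emit:
carry_out --pt "-1 -0.87 0.26 0 0 0 0" --pt "-1 -0.87 0.26 0 0 0 0" --pt "-1 -0.87 0.26 0 0 0 0" --pt "-1 -0.87 0.26 0 0 0 0" --pt "-1 -0.87 0.26 0 0 0 0" --pt "-1 -0.87 0.26 0 0 0 0" --pt "-0.6 -0.5 0.15 0 0 0 0" --pt "-0.28 -0.24 0.08 0 0 0 0"

```text
time_s: 2.5
tool_pos: [0.6193, -0.005, 0.2698]
orientation: [-0.0, 0.12, 0.993, -0.0]
contact_force: [-0.2, -0.4, 0.4]
finger_gap: -0.0004
gripper_force: 0.0
```

```bash
python3 go.py 0.6194 -0.0042 0.241 -0.236; python3 -c "
from h import *
save('wrist','w1')"
```

```text
t 2.5 pos [ 0.6193 -0.005   0.2698] F [-0.2 -0.4  0.4] gap -0.0003653732608566195 q [ 0.11  0.58 -0.2   1.74  0.15  0.84  1.18]
shift now-axes [0.   0.03 1.15] target-axes [0.   0.03 1.15] turn [-0.01 -0.01 -0.05]
```

View pics/w1.png

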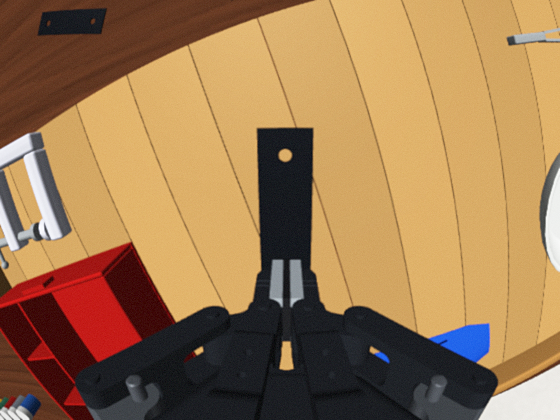

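The wrist view shows the plate's front end at columns 258–312, row 128, straight in line with the tool. The shut tips at (286,265) are over its rear half. I'll descend, with the last part slow.

Emit:
carry_out --pt "0 0.02 0.25 0 0 0 0" --pt "0 0 0.3 0 0 0 0" --pt "0 0 0.25 0 0 0 0" --pt "0 0 0.12 0 0 0 0" --pt "0 0 0.06 0 0 0 0" --pt "0 0 0.04 0 0 0 0" --pt "0 0 0.04 0 0 0 0" --pt "0 0 0.04 0 0 0 0"

```text
time_s: 3.35
tool_pos: [0.6194, -0.0017, 0.2431]
orientation: [0.0, 0.119, 0.993, 0.0]
contact_force: [-0.3, 0.5, 0.7]
finger_gap: 0.0002
gripper_force: 0.0
```

Emit:
carry_out --pt "0 0 0.04 0 0 0 0" --pt "0 0 0.04 0 0 0 0" --pt "0 0 0.04 0 0 0 0" --pt "0 0 0.04 0 0 0 0"

```text
time_s: 3.75
tool_pos: [0.6193, -0.0018, 0.239]
orientation: [-0.0, 0.119, 0.993, -0.0]
contact_force: [-2.1, -0.2, 6.4]
finger_gap: -0.0003
gripper_force: 3.4
```

```bash
python3 go.py 0.6194 -0.0042 0.235 -0.236
```

```text
t 3.75 pos [ 0.6193 -0.0018  0.239 ] F [-2.1 -0.2  6.4] gap -0.0002992031588438086 q [ 0.1   0.62 -0.19  1.75  0.16  0.79  1.17]
shift now-axes [-0.03 -0.09  0.16] target-axes [-0.03 -0.09  0.16] turn [-0.   -0.   -0.02]
```

Emit:
carry_out --pt "0.06 -0.02 0 0 0 -0.1 0" --pt "0.11 -0.04 0 0 0 -0.2 0" --pt "0.11 -0.03 0 0 0 -0.2 0" --pt "0.11 -0.03 0 0 0 -0.2 0" --pt "0.11 -0.03 0 0 0 -0.2 0"

```text
time_s: 4.25
tool_pos: [0.6062, -0.0029, 0.2392]
orientation: [0.0, 0.071, 0.997, 0.0]
contact_force: [0.5, -0.1, 3.1]
finger_gap: 0.0003
gripper_force: 1.2
```

```bash
python3 go.py 0.5237 -0.0110 0.239 0.086; python3 -c "
from h import *
save('wrist','w2')"
```

```text
t 4.25 pos [ 0.6062 -0.0029  0.2392] F [ 0.5 -0.1  3.1] gap 0.0002627239563029962 q [ 0.13  0.6  -0.22  1.79  0.18  0.77  1.25]
shift now-axes [ 3.22 -0.79  0.01] target-axes [ 3.32 -0.04  0.01] turn [ 0.    0.01 -2.18]
```

View pics/w2.png

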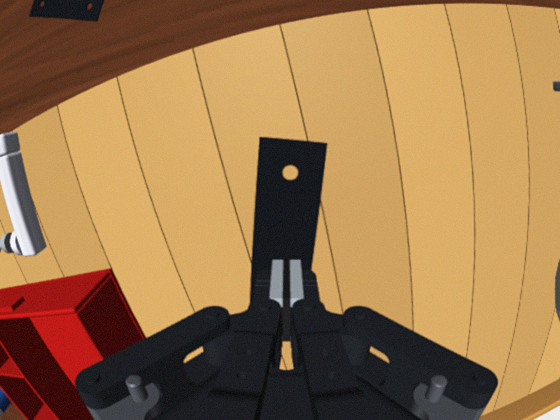

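The plate now looks tilted in the wrist view, with its front end at (260–326,140), so the tips slipped in turn at only 3 N. I'll measure where the plate went.

```bash
cat > pl.py <<'E'
# plate from saved wrist picture taken at the current pose: front corners by masked contour
import sys; from h import *
im=cv2.imread(f"pics/{sys.argv[1]}_raw.png"); h=cv2.cvtColor(im,cv2.COLOR_BGR2HSV)
z=float(sys.argv[2]) if len(sys.argv)>2 else .066
y0=int(sys.argv[3]) if len(sys.argv)>3 else 90
m=((h[:,:,2]<60)).astype(np.uint8); m[:y0]=0; m[258:]=0; m[:,:200]=0; m[:,380:]=0
c=max(cv2.findContours(m,cv2.RETR_EXTERNAL,cv2.CHAIN_APPROX_NONE)[0],key=cv2.contourArea)[:,0,:]
W=np.array([onz("wrist",*p,z)[:2] for p in c[c[:,1]<250]]).astype(np.float32)
b=cv2.boxPoints(cv2.minAreaRect(W)); 
o=b[np.argsort(b[:,0])]; e=o[:2].mean(0); d=o[2:].mean(0)-e; L=np.linalg.norm(d); d/=L
print("front end",e.round(4),"yaw",np.arctan2(d[1],d[0]).round(3),"width",np.linalg.norm(o[0]-o[1]).round(4),"visible",L.round(4),"centre",(e+.05*d).round(4))
E
python3 pl.py w2
```

```text
front end [0.5401 0.0092] yaw -0.231 width 0.0292 visible 0.0537 centre [ 0.5888 -0.0022]
```

Emit:
carry_out --pt "0 0 0.02 0 0 0 0" --pt "0 0 0.01 0 0 0 0"

```text
time_s: 4.5
tool_pos: [0.606, -0.0029, 0.2388]
orientation: [-0.0, 0.072, 0.997, -0.0]
contact_force: [-3.1, -0.7, 9.9]
finger_gap: -0.0002
gripper_force: 4.9
```

Emit:
carry_out --pt "0.06 -0.01 -0.005 0 0 -0.1 0" --pt "0.12 -0.03 0 0 0 -0.15 0" --pt "0.12 -0.03 0 0 0 -0.15 0"

```text
time_s: 4.8
tool_pos: [0.5991, -0.0035, 0.239]
orientation: [0.001, 0.05, 0.999, 0.0]
contact_force: [3.6, 0.9, 5.3]
finger_gap: -0.0003
gripper_force: 2.7
```

Emit:
carry_out --pt "0.12 -0.02 0.008 0 0 -0.15 0" --pt "0.12 -0.02 0 0 0 -0.15 0" --pt "0.12 -0.02 0 0 0 -0.15 0" --pt "0.12 -0.02 0 0 0 -0.15 0"

```text
time_s: 5.2
tool_pos: [0.5871, -0.0046, 0.2389]
orientation: [0.001, 0.019, 1.0, 0.0]
contact_force: [2.4, 0.9, 6.1]
finger_gap: 0.0001
gripper_force: 2.9
```

```bash
python3 go.py 0.5237 -0.0110 0.239 0.086; python3 -c "
from h import *
save('wrist','w3')"; python3 pl.py w3
```

```text
t 5.2 pos [ 0.5871 -0.0046  0.2389] F [2.4 0.9 6.1] gap 0.00014661291198830224 q [ 0.15  0.58 -0.25  1.84  0.2   0.75  1.33]
shift now-axes [ 2.52 -0.35 -0.01] target-axes [ 2.55 -0.04 -0.01] turn [ 0.    0.02 -1.18]
front end [0.5213 0.0038] yaw -0.171 width 0.0293 visible 0.0536 centre [ 0.5705 -0.0047]
```

Emit:
carry_out --pt "0.12 -0.01 0.005 0 0 -0.2 0" --pt "0.12 -0.01 0 0 0 -0.2 0" --pt "0.12 -0.01 0 0 0 -0.2 0" --pt "0.12 -0.01 0 0 0 -0.2 0" --pt "0.12 0 0 0 0 -0.2 0" --pt "0.12 0 0 0 0 -0.2 0"

```text
time_s: 5.85
tool_pos: [0.5691, -0.0058, 0.2388]
orientation: [0.001, -0.044, 0.999, 0.0]
contact_force: [2.1, 0.6, 6.3]
finger_gap: -0.0002
gripper_force: 2.9
```

```bash
python3 go.py 0.5237 -0.0110 0.239 0.086; python3 -c "
from h import *
save('wrist','w4')"; python3 pl.py w4
```

```text
t 5.85 pos [ 0.5691 -0.0058  0.2388] F [2.1 0.6 6.3] gap -0.00021187640145997085 q [ 0.18  0.56 -0.28  1.88  0.22  0.73  1.44]
shift now-axes [ 1.83 -0.05 -0.01] target-axes [ 1.83 -0.05 -0.01] turn [-0.    0.02  0.02]
front end [ 0.5036 -0.0022] yaw -0.099 width 0.0291 visible 0.0537 centre [ 0.5533 -0.0071]
```

Emit:
carry_out --pt "0.12 0.01 0.004 0 0 -0.22 0" --pt "0.12 0.01 0 0 0 -0.22 0" --pt "0.12 0.01 0.004 0 0 -0.22 0" --pt "0.12 0.01 0 0 0 -0.22 0" --pt "0.12 0.01 0.004 0 0 -0.22 0" --pt "0.12 0.01 0 0 0 -0.22 0" --pt "0.12 0.02 0 0 0 -0.22 0"

```text
time_s: 6.6
tool_pos: [0.5482, -0.0071, 0.2386]
orientation: [0.001, -0.124, 0.992, -0.0]
contact_force: [1.6, 0.4, 5.6]
finger_gap: -0.0002
gripper_force: 3.1
```

```bash
python3 go.py 0.5237 -0.0110 0.239 0.086; python3 -c "
from h import *
save('wrist','w5')"; python3 pl.py w5
```

```text
t 6.6 pos [ 0.5482 -0.0071  0.2386] F [1.6 0.4 5.6] gap -0.0002069367768803949 q [ 0.22  0.53 -0.32  1.93  0.25  0.71  1.57]
shift now-axes [ 0.99  0.09 -0.02] target-axes [ 0.99 -0.07 -0.02] turn [-0.    0.03  1.56]
front end [ 0.4829 -0.011 ] yaw 0.014 width 0.0292 visible 0.054 centre [ 0.5329 -0.0103]
```

View pics/w5.png

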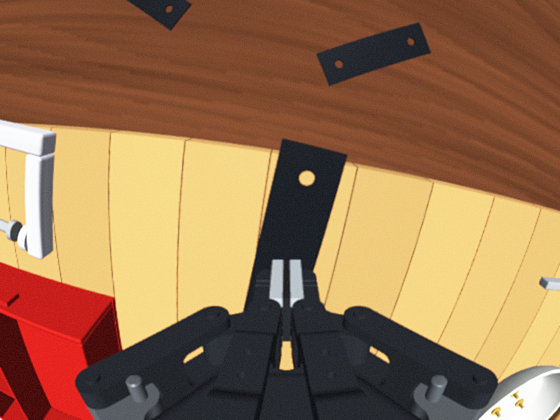

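The front end at (282–347,145) is now just over the tray edge, and the plate is nearly aligned (yaw 0.014). I'll slide about 30 mm more.

Emit:
carry_out --pt "0.12 0.02 0.005 0 0 -0.15 0" --pt "0.12 0.02 0.003 0 0 -0.15 0" --pt "0.12 0.02 0.004 0 0 -0.15 0" --pt "0.12 0.02 0.004 0 0 -0.15 0" --pt "0.12 0.02 0.004 0 0 -0.1 0" --pt "0.12 0.02 0.004 0 0 -0.1 0"

```text
time_s: 7.25
tool_pos: [0.5305, -0.0092, 0.2382]
orientation: [0.002, -0.166, 0.986, -0.0]
contact_force: [2.9, 0.4, 8.1]
finger_gap: 0.0
gripper_force: 3.8
```

```bash
python3 go.py 0.5185 -0.0110 0.239 0.086; python3 -c "
from h import *
save('wrist','w6')
print([onz('wrist',*p,.064).round(4) for p in ((230,137),(420,180))])"; python3 pl.py w6
```

```text
t 7.25 pos [ 0.5305 -0.0092  0.2382] F [2.9 0.4 8.1] gap 4.036585866927362e-05 q [ 0.25  0.51 -0.34  1.97  0.26  0.69  1.64]
shift now-axes [ 0.48  0.09 -0.03] target-axes [ 0.49 -0.03 -0.03] turn [-0.    0.04  2.36]
[array([ 0.4743, -0.0553,  0.064 ]), array([0.4631, 0.035 , 0.064 ])]
front end [ 0.466  -0.0186] yaw 0.104 width 0.0291 visible 0.0536 centre [ 0.5157 -0.0134]
```

Emit:
carry_out --pt "0.11 0.03 0.002 0 0 0 0" --pt "0.11 0.03 0.002 0 0 0 0" --pt "0.11 0.03 0.002 0 0 0 0" --pt "0.08 0.02 0 0 0 0 0" --pt "0 0 0 0 0 0 0"

```text
time_s: 7.8
tool_pos: [0.5197, -0.0101, 0.2381]
orientation: [0.002, -0.165, 0.986, -0.0]
contact_force: [2.8, -0.2, 7.8]
finger_gap: -0.0002
gripper_force: 4.1
```

```bash
python3 go.py 0.5185 -0.0110 0.239 0.086; python3 -c "
from h import *
save('wrist','w7')"; python3 pl.py w7; python3 - <<'E'
from h import *
im=cv2.imread("pics/w7_raw.png"); h=cv2.cvtColor(im,cv2.COLOR_BGR2HSV)
# tray edge points in wrist: lowest transition bright bamboo -> table per column
for x in (180,210,240,355,370,400,430):
    col=h[60:260,x,2].astype(int); k=np.where(col>170)[0]; 
    print(x,60+k.min() if len(k) else None, onz("wrist",x,60+k.min()-.5,.064).round(4) if len(k) else "")
E
```

```text
t 7.8 pos [ 0.5197 -0.0101  0.2381] F [ 2.8 -0.2  7.8] gap -0.00015156048430101213 q [ 0.25  0.5  -0.35  2.    0.26  0.68  1.64]
shift now-axes [ 0.06 -0.02 -0.04] target-axes [ 0.05 -0.03 -0.04] turn [-0.01  0.03  2.35]
front end [ 0.4557 -0.0195] yaw 0.101 width 0.029 visible 0.0535 centre [ 0.5054 -0.0144]
180 182 [ 0.4908 -0.073   0.064 ]
210 189 [ 0.4895 -0.0582  0.064 ]
240 149 [ 0.4674 -0.0502  0.064 ]
355 209 [0.4767 0.009  0.064 ]
370 220 [0.4793 0.0181 0.064 ]
400 234 [0.4811 0.0361 0.064 ]
430 121 [0.4247 0.0275 0.064 ]
```

View pics/w7.png

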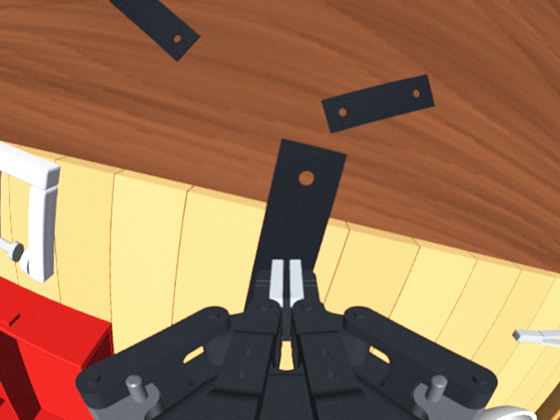

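The plate overhangs by about 30 mm, with the edge at the plate near (270,205) and the end at row 147. I'll slide 5 mm more and then lift off.

Emit:
carry_out --pt "0.1 0.03 0.002 0 0 0 0" --pt "0.1 0.03 0.002 0 0 0 0" --pt "0 0 0 0 0 0 0" --pt "0 0 -0.05 0 0 0 0" --pt "0 0 -0.2 0 0 0 0" --pt "0 0 -0.6 0 0 0.6 70" --pt "0 0 -0.8 0 0 0.9 70" --pt "0 0 -0.8 0 0 0.8 70"

```text
time_s: 8.65
tool_pos: [0.5122, -0.0105, 0.2977]
orientation: [-0.002, -0.044, 0.999, 0.0]
contact_force: [0.1, -0.4, 0.6]
finger_gap: 0.0432
gripper_force: 0.0
```

```bash
python3 -c "
from h import *
save('wrist','w8')
h=cv2.cvtColor(cv2.imread('pics/w8_raw.png'),cv2.COLOR_BGR2HSV)
print(bot.observe()['contact_force'], bot.observe()['tool_pos'])
"; python3 pl.py w8 .066 40
```

```text
[1.05462999 0.18887976 1.59775454] [ 0.51364152 -0.01035101  0.30100528]
front end [ 0.4531 -0.0193] yaw 0.094 width 0.0296 visible 0.0755 centre [ 0.5029 -0.0146]
```

View pics/w8.png

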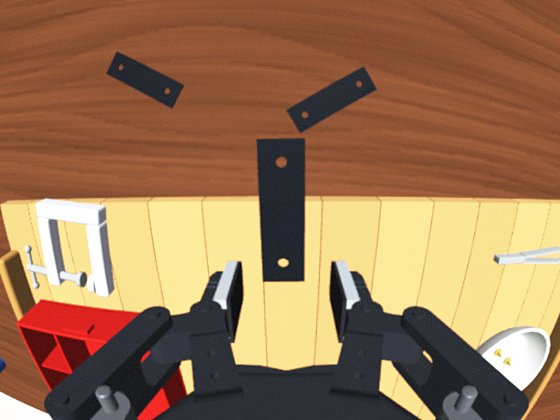

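The whole plate is visible, from rows 138 to 281, square to the tray edge at about row 200. I'll compute the overhang and the gripping pose.

```bash
python3 - <<'E'
from h import *
save("wrist","w9"); im=cv2.imread("pics/w9_raw.png"); h=cv2.cvtColor(im,cv2.COLOR_BGR2HSV)
print(h[185:212,250,2].tolist(), h[130:142,282,2].tolist(), h[275:288,277,2].tolist())
E
python3 pl.py w9 .066 60
python3 - <<'E'
from h import *
for p,z in (((281,138),.066),((283,281),.066),((240,200),.064),((330,200),.064)): print(p,onz("wrist",*p,z).round(4))
E
python3 go.py 0.467 -0.0185 0.258 0.094
```

```text
[155, 152, 152, 145, 147, 160, 200, 233, 235, 235, 239, 249, 251, 251, 251, 251, 251, 251, 251, 251, 252, 251, 251, 251, 251, 252, 251] [143, 153, 153, 139, 65, 39, 51, 51, 50, 46, 44, 49] [98, 233, 255, 251, 250, 250, 250, 250, 250, 250, 250, 249, 250]
front end [ 0.4504 -0.0202] yaw 0.103 width 0.0285 visible 0.0781 centre [ 0.5001 -0.015 ]
(281, 138) [ 0.4528 -0.0194  0.066 ]
(283, 281) [ 0.5534 -0.0095  0.066 ]
(240, 200) [ 0.496 -0.043  0.064]
(330, 200) [0.4907 0.0163 0.064 ]
t 8.75 pos [ 0.5138 -0.0104  0.2999] F [0.3 0.7 0.5] gap 0.058107289734874425 q [ 0.24  0.38 -0.32  1.98  0.17  0.8   1.48]
shift now-axes [ 1.9  -0.16  1.67] target-axes [ 1.89 -0.15  1.68] turn [-0.01  0.02 -0.04]
```

```bash
python3 - <<'E'
from h import *
c=imaging.calibration("wrist"); C=np.linalg.inv(np.array(c["tool_from_camera"])); f=210/np.tan(np.radians(c["fovy"])/2)
def pr(p):
    q=C@np.r_[p,1]; r=np.hypot(q[0],q[1]); a=np.arctan2(r,q[2]); return (c["cx"]+f*a*q[0]/r).round(1),(c["cy"]+f*a*q[1]/r).round(1)
for z in (.158,.163,.168,.173): print(z,[pr([x,y,z]) for x,y in ((.011,0),(.011,-.029),(.011,-.043))])
for n,cols in (("w7",range(274,300,4)),("w9",range(215,250,4))):
    h=cv2.cvtColor(cv2.imread(f"pics/{n}_raw.png"),cv2.COLOR_BGR2HSV)
    for x in cols:
        k=[y for y in range(235,300) if h[y,x,1]<40 and 120<h[y,x,2]<235]; print(n,x,k[:1],k[-1:],end="; ")
print()
cv2.imwrite("pics/w9c.png",cv2.resize(cv2.imread("pics/w9_raw.png")[225:345,190:380],None,fx=4,fy=4))
E
```

```text
0.158 [(np.float64(286.8), np.float64(270.7)), (np.float64(222.4), np.float64(270.0)), (np.float64(192.8), np.float64(269.2))]
0.163 [(np.float64(286.7), np.float64(265.5)), (np.float64(224.3), np.float64(264.9)), (np.float64(195.4), np.float64(264.2))]
0.168 [(np.float64(286.7), np.float64(260.6)), (np.float64(226.1), np.float64(260.1)), (np.float64(198.0), np.float64(259.5))]
0.173 [(np.float64(286.7), np.float64(256.0)), (np.float64(227.8), np.float64(255.6)), (np.float64(200.4), np.float64(255.0))]
w7 274 [259] [297]; w7 278 [259] [297]; w7 282 [260] [299]; w7 286 [] []; w7 290 [260] [299]; w7 294 [259] [297]; w7 298 [259] [299]; w9 215 [271] [299]; w9 219 [262] [291]; w9 223 [262] [280]; w9 227 [262] [268]; w9 231 [] []; w9 235 [] []; w9 239 [] []; w9 243 [] []; w9 247 [] [];
```

View pics/w9c.png

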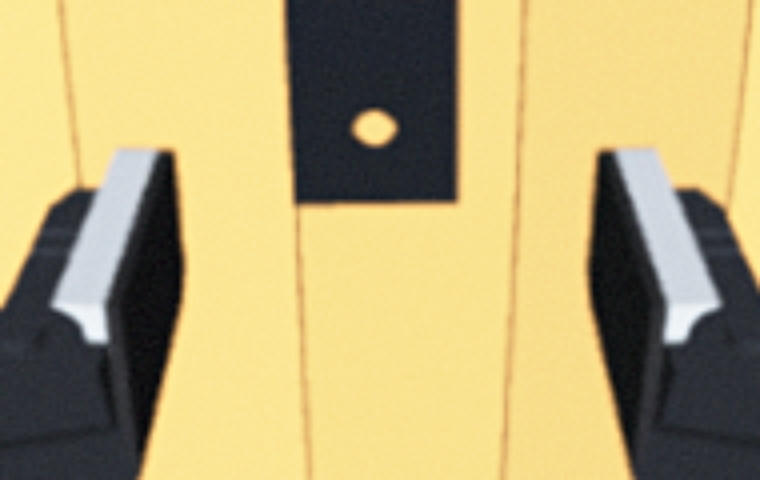

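The pad tips retract only about 3 mm at a 58 mm opening, and about 1 mm at 30 mm. I'll grip 17 mm from the plate's end with the tips about 4 mm below its underside.

Emit:
carry_out --pt "0.4 -0.03 0 0 0 -0.1 60" --pt "0.6 -0.05 0.2 0 0 0 60" --pt "0.5 -0.04 0.4 0 0 0 60" --pt "0.28 -0.03 0.4 0 0 0 60" --pt "0.1 0 0.3 0 0 0 60" --pt "0 0 0.1 0 0 0 60" --pt "0 0 0 0 0 0 60"

```text
time_s: 9.45
tool_pos: [0.4673, -0.0187, 0.2625]
orientation: [-0.0, -0.051, 0.999, 0.0]
contact_force: [-0.4, -0.1, 0.3]
finger_gap: 0.0599
gripper_force: 0.0
```

```bash
python3 go.py 0.467 -0.0184 0.2325 0.1; python3 -c "
from h import *
save('wrist','w10')"; python3 pl.py w10 .066 100
```

```text
t 9.45 pos [ 0.4673 -0.0187  0.2625] F [-0.4 -0.1  0.3] gap 0.059884455190361535 q [ 0.26  0.38 -0.32  2.11  0.18  0.68  1.49]
shift now-axes [0.01 0.01 1.2 ] target-axes [0.01 0.01 1.2 ] turn [ 0.   -0.01  0.02]
front end [0.3954 0.0263] yaw -0.937 width 0.0153 visible 0.0518 centre [ 0.425 -0.014]
```

View pics/w10.png

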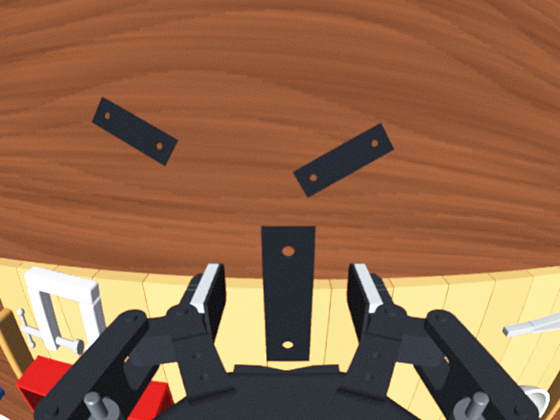

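The fingers straddle the overhanging end evenly, with the plate at columns 262–315 and its end at row 227. I'll go down and close.

Emit:
carry_out --pt "0 0 0.3 0 0 0 60" --pt "0 0 0.35 0 0 0 60" --pt "0 0 0.3 0 0 0 60" --pt "0 0 0.2 0 0 0 60" --pt "0 0 0.05 0 0 0 55" --pt "0 0 0 0 0 0 45" --force 30

```text
time_s: 10.1
tool_pos: [0.467, -0.0187, 0.2327]
orientation: [-0.0, -0.051, 0.999, 0.0]
contact_force: [1.1, -0.7, -0.2]
finger_gap: 0.0454
gripper_force: 0.0
```

Emit:
carry_out --pt "0 0 0 0 0 0 38" --pt "0 0 0 0 0 0 34" --pt "0 0 0 0 0 0 28" --pt "0 0 0 0 0 0 20" --pt "0 0 0 0 0 0 15" --pt "0 0 0 0 0 0 15" --force 30

```text
time_s: 10.7
tool_pos: [0.4673, -0.0188, 0.2333]
orientation: [0.0, -0.051, 0.999, -0.0]
contact_force: [-0.3, -0.4, 1.0]
finger_gap: 0.0282
gripper_force: 29.5
```

```bash
python3 go.py 0.467 -0.0184 0.2325 0.1
```

```text
t 10.7 pos [ 0.4673 -0.0188  0.2333] F [-0.3 -0.4  1. ] gap 0.02818908024985032 q [ 0.24  0.43 -0.3   2.13  0.22  0.61  1.46]
shift now-axes [0.01 0.02 0.03] target-axes [0.01 0.02 0.03] turn [-0.    0.01  0.01]
```

Gripped at 28 mm and 29.5 N. I'll lift gently.

Emit:
carry_out --pt "0 0 -0.1 0 0 0 15" --pt "0 0 -0.3 0 0 0 15" --pt "0 0 -0.5 0 0 0 15" --pt "0 0 -0.6 0 0 0 15" --pt "0 0 -0.6 0 0 0 15" --pt "0 0 -0.6 0 0 0 15" --pt "0 0 -0.4 0 0 0 15" --pt "0 0 -0.1 0 0 0 15"

```text
time_s: 11.5
tool_pos: [0.4676, -0.0188, 0.3148]
orientation: [0.001, -0.051, 0.999, -0.0]
contact_force: [0.2, 0.3, -0.6]
finger_gap: 0.0283
gripper_force: 29.6
```

```bash
python3 - <<'E'
from h import *
s=bot.observe(); print(s["tool_pos"],s["finger_gap"],s["gripper_force"])
save("wrist","w11"); save("scene","s11"); save("top","t11")
a=cv2.imread("pics/w11_raw.png")[200:,100:460]; b=cv2.imread("pics/s11_raw.png")[60:340,100:460]
cv2.imwrite("pics/v11.png",np.vstack([a,b]))
E
```

```text
[ 0.4676475  -0.01880483  0.31482145] 0.028281523750147895 29.570817053318024
```

View pics/v11.png

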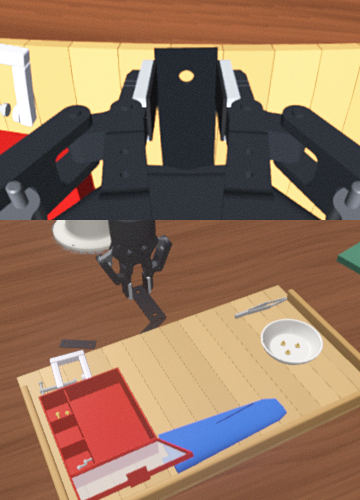

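The plate is held: the wrist view shows it between the pads, and the scene view shows it clear of the tray. I've used up my picture views, so from here I'll check by numbers. First is the plate's droop, sampled in the scene picture against level and tilted predictions.

```bash
cat > droop.py <<'E'
import sys; from h import *
n=sys.argv[1]; phi=float(sys.argv[2]); s=bot.observe(); t=s["tool_pos"]; w,x,y,z=s["orientation"]; M=R.from_quat([x,y,z,w]).as_matrix()
im=cv2.cvtColor(cv2.imread(f"pics/{n}_raw.png"),cv2.COLOR_BGR2HSV)
g=t+M@[0,0,.168]; ax=-M[:,0]; up=-M[:,2]; v=M[:,1]
# black area (blackened steel: dark, low saturation) predicted inside and just past the rear end, for each droop angle
for a in range(-10,41,5):
    d=ax*np.cos(np.radians(a))-up*np.sin(np.radians(a))
    f=lambda l0,l1:np.mean([im[int(round(q[1])),int(round(q[0])),2]<75 and im[int(round(q[1])),int(round(q[0])),1]<110 for q in (pix("scene",g+d*l+v*k) for l in np.linspace(l0,l1,15) for k in np.linspace(-.012,.012,7))])
    print(a,"in",round(f(.04,.08),2),"past",round(f(.087,.1),2),"end px",np.round(pix("scene",g+d*.083),1))
E
python3 droop.py s11 0.1
```

```text
-10 in 0.8 past 0.59 end px [257.3 151.9]
-5 in 0.81 past 0.66 end px [257.7 155.4]
0 in 0.9 past 0.32 end px [258.  158.6]
5 in 0.88 past 0.11 end px [258.1 161.5]
10 in 0.72 past 0.0 end px [258.  164.1]
15 in 0.67 past 0.0 end px [257.8 166.5]
20 in 0.58 past 0.0 end px [257.4 168.5]
25 in 0.47 past 0.0 end px [256.9 170.2]
30 in 0.38 past 0.0 end px [256.2 171.6]
35 in 0.41 past 0.0 end px [255.4 172.7]
40 in 0.35 past 0.0 end px [254.5 173.4]
```

The plate hangs level, within about 5°. I'll refine the box by checking its top corners in both the scene and top pictures, with the tray top now known to be at 0.064.

```bash
python3 - <<'E'
from h import *
for n,crop in (("t11",None),("s11",None)):
    im=cv2.imread(f"pics/{n}_raw.png"); h=cv2.cvtColor(im,cv2.COLOR_BGR2HSV)
    red=(((h[:,:,0]<8)|(h[:,:,0]>172))&(h[:,:,1]>170)&(h[:,:,2]>60)).astype(np.uint8)
    if n=="t11": red[:140]=0
    c=max(cv2.findContours(red,cv2.RETR_EXTERNAL,cv2.CHAIN_APPROX_NONE)[0],key=cv2.contourArea)
    ap=cv2.approxPolyDP(c,4,True)[:,0]
    cam="top" if n=="t11" else "scene"
    print(n,[(p.tolist(),onz(cam,*p,.106)[:2].round(3).tolist()) for p in ap])
# bay centre estimate, projected corners of bay at rim height for cross-check by colour of the floor
im=cv2.imread("pics/top1_raw.png"); h=cv2.cvtColor(im,cv2.COLOR_BGR2HSV)
for r in (160,180,200): print(r,[(x,int(h[r,x,2])) for x in range(322,418,3)])
th=.088; n_=np.array([np.cos(th),np.sin(th)]); m=np.array([-n_[1],n_[0]]); B=np.array([.672,-.140])
for z in (.067,.098): print(z,[np.round(pix("top",np.r_[B+a*n_+b*m,z]),0).tolist() for a,b in((-.076,.0465),(.076,.0465),(.076,-.0465),(-.076,-.0465))])
E
python3 go.py 0.639 -0.143 0.3148 0.088
```

```text
t11 [([329, 140], [0.74, -0.086]), ([336, 220], [0.591, -0.096]), ([412, 212], [0.605, -0.236]), ([403, 140], [0.74, -0.224]), ([385, 140], [0.74, -0.19]), ([384, 147], [0.726, -0.188]), ([380, 140], [0.74, -0.181])]
s11 [([217, 208], [0.597, -0.103]), ([204, 213], [0.6, -0.126]), ([204, 219], [0.612, -0.13]), ([201, 214], [0.6, -0.132]), ([187, 220], [0.604, -0.156]), ([189, 226], [0.617, -0.157]), ([183, 221], [0.603, -0.163]), ([185, 227], [0.617, -0.163]), ([173, 227], [0.609, -0.181]), ([181, 227], [0.614, -0.169]), ([178, 233], [0.625, -0.177]), ([181, 229], [0.618, -0.17]), ([184, 236], [0.634, -0.169]), ([174, 236], [0.628, -0.184]), ([174, 231], [0.618, -0.182]), ([170, 238], [0.63, -0.191]), ([167, 234], [0.62, -0.194]), ([168, 241], [0.634, -0.195]), ([163, 237], [0.623, -0.201]), ([168, 226], [0.604, -0.188]), ([162, 236], [0.621, -0.202]), ([161, 229], [0.606, -0.2]), ([157, 236], [0.618, -0.209]), ([153, 232], [0.607, -0.214]), ([140, 237], [0.61, -0.235]), ([182, 346], [0.813, -0.217]), ([248, 318], [0.808, -0.122]), ([240, 313], [0.796, -0.13]), ([259, 310], [0.802, -
[... 1203 characters left out ...]
41), (334, 138), (337, 229), (340, 235), (343, 235), (346, 235), (349, 235), (352, 234), (355, 234), (358, 234), (361, 234), (364, 234), (367, 233), (370, 233), (373, 233), (376, 233), (379, 233), (382, 190), (385, 104), (388, 234), (391, 235), (394, 228), (397, 234), (400, 233), (403, 196), (406, 85), (409, 170), (412, 102), (415, 221)]
0.067 [[335.0, 222.0], [327.0, 143.0], [375.0, 139.0], [384.0, 217.0]]
0.098 [[338.0, 220.0], [329.0, 139.0], [378.0, 135.0], [388.0, 215.0]]
t 11.65 pos [ 0.467  -0.0189  0.313 ] F [-0.5 -0.2 -1.1] gap 0.02865381346507265 q [ 0.28  0.29 -0.34  2.08  0.14  0.79  1.53]
shift now-axes [-6.34 -5.64 -0.07] target-axes [-6.42 -5.55 -0.07] turn [-0.   -0.    0.13]
```

The top and scene pictures agree within 6 mm. The bay centre is at about (0.674, -0.142), so the TCP goes to (0.641, -0.145).

Emit:
carry_out --pt "-0.3 -0.25 0 0 0 0.13 15" --pt "-0.7 -0.6 0 0 0 0 15" --pt "-1 -0.87 0 0 0 0 15" --pt "-1 -0.87 0 0 0 0 15" --pt "-1 -0.87 0 0 0 0 15" --pt "-1 -0.87 0 0 0 0 15" --pt "-0.8 -0.7 0 0 0 0 15" --pt "-0.5 -0.45 0 0 0 0 15"

```text
time_s: 12.45
tool_pos: [0.6376, -0.1438, 0.3116]
orientation: [-0.0, -0.043, 0.999, -0.0]
contact_force: [-0.2, 0.6, 0.1]
finger_gap: 0.0288
gripper_force: 29.6
```

```bash
python3 go.py 0.641 -0.145 0.248 0.088
```

```text
t 12.45 pos [ 0.6376 -0.1438  0.3116] F [-0.2  0.6  0.1] gap 0.028772431839323657 q [ 0.37  0.58 -0.27  1.62  0.18  0.96  1.7 ]
shift now-axes [-0.14 -0.06  2.54] target-axes [-0.13 -0.06  2.54] turn [-0.   -0.01 -0.03]
```

```bash
python3 - <<'E'
from h import *
save("wrist","w12"); im=cv2.imread("pics/w12_raw.png"); h=cv2.cvtColor(im,cv2.COLOR_BGR2HSV)
th=.088; n=np.array([np.cos(th),np.sin(th)]); m=np.array([-n[1],n[0]]); t=bot.observe()["tool_pos"][:2]
def rel(x,y,z):
    d=onz("wrist",x,y,z)[:2]-t; return (1000*d@n).round(0),(1000*d@m).round(0)
cls=lambda p:"K" if p[2]<70 else "R" if (p[0]<8 or p[0]>172) and p[1]>150 else "B" if p[0]<30 and p[2]>170 else "w"
for r in (190,215,235):
    row="".join(cls(p)+("d" if p[2]<160 else "") for p in h[r,0:0]) 
    prev=None; out=[]
    for x in range(60,540):
        k=cls(h[r,x])+str(int(h[r,x,2])//50)
        if k!=prev: out.append((x,k,rel(x,r,.106)[1])); prev=k
    print(r,[(x,k,float(a)) for x,k,a in out])
col=[];prev=None
for y in range(60,300):
    k=cls(h[y,225])+str(int(h[y,225,2])//50)
    if k!=prev: col.append((y,k,float(rel(225,y,.106)[0]))); prev=k
print("col225",col)
E
```

```text
190 [(60, 'w2', -151.0), (120, 'w3', -102.0), (121, 'B4', -101.0), (133, 'B3', -92.0), (134, 'w2', -92.0), (136, 'R3', -90.0), (137, 'R4', -90.0), (140, 'R2', -88.0), (141, 'R1', -87.0), (142, 'K1', -86.0), (144, 'R1', -85.0), (146, 'K1', -84.0), (147, 'R1', -83.0), (148, 'K1', -82.0), (149, 'R1', -82.0), (163, 'R3', -72.0), (164, 'R4', -72.0), (205, 'R3', -47.0), (206, 'R2', -46.0), (207, 'R1', -45.0), (217, 'R2', -39.0), (218, 'R3', -39.0), (219, 'R4', -38.0), (352, 'R2', 37.0), (353, 'R1', 37.0), (365, 'R2', 44.0), (366, 'R4', 45.0), (370, 'B4', 47.0)]
215 [(60, 'w2', -155.0), (124, 'B3', -101.0), (125, 'B4', -101.0), (136, 'B3', -93.0), (137, 'w3', -92.0), (138, 'w2', -91.0), (139, 'R3', -91.0), (140, 'R4', -90.0), (143, 'R3', -88.0), (144, 'R1', -87.0), (147, 'K1', -85.0), (148, 'R1', -84.0), (158, 'K1', -78.0), (159, 'R1', -77.0), (163, 'K1', -74.0), (165, 'R1', -73.0), (166, 'R3', -72.0), (167, 'R4', -72.0), (196, 'B4', -53.0), (205, 'R4', -48.0), (207, 'R3', -47.0), (208, 'R1', -46.0), (209, 'K1', -45.0), (210, 'R1', -45.0), (217, 'K1', -40.0), (218, 'R1', -40.0), (219, 'R3',
[... 695 characters left out ...]
'R1', 38.0), (361, 'R2', 44.0), (362, 'R3', 44.0), (363, 'R4', 45.0), (366, 'B4', 47.0)]
col225 [(60, 'w3', -108.0), (61, 'B3', -107.0), (63, 'B4', -106.0), (74, 'B5', -100.0), (89, 'B4', -92.0), (115, 'w4', -78.0), (121, 'w3', -74.0), (123, 'w2', -73.0), (125, 'B4', -72.0), (169, 'R4', -48.0), (170, 'R3', -47.0), (174, 'R4', -45.0), (180, 'R3', -42.0), (181, 'R4', -41.0), (185, 'R3', -39.0), (187, 'R4', -38.0), (276, 'R3', 19.0), (277, 'R2', 20.0), (278, 'w1', 21.0), (279, 'K0', 22.0), (280, 'K1', 22.0), (282, 'K0', 24.0), (284, 'K1', 25.0), (285, 'w1', 26.0), (286, 'K1', 27.0), (287, 'K0', 27.0), (288, 'K1', 28.0), (289, 'K0', 29.0), (297, 'K1', 35.0), (298, 'K0', 36.0), (299, 'K1', 37.0)]
```

From the wrist picture, the bay spans +44 to -48 mm across and its centre is +31 mm ahead of the TCP. The plate's centre is +33 mm ahead, so I shift only 2 mm sideways and go down.

Emit:
carry_out --pt "0 -0.08 0.1 0 0 0 15" --pt "0 0 0.3 0 0 0 15" --pt "0 0 0.45 0 0 0 15" --pt "0 0 0.5 0 0 0 15" --pt "0 0 0.5 0 0 0 15" --pt "0 0 0.4 0 0 0 15" --pt "0 0 0.25 0 0 0 15" --pt "0 0 0.08 0 0 0 15"

```text
time_s: 13.3
tool_pos: [0.6359, -0.1432, 0.2474]
orientation: [-0.001, -0.044, 0.999, 0.0]
contact_force: [-0.4, 0.6, -0.6]
finger_gap: 0.028
gripper_force: 29.6
```

Emit:
carry_out --pt "0 0 0.04 0 0 0 15" --pt "0 0 0.04 0 0 0 15" --pt "0 0 0.04 0 0 0 15"

```text
time_s: 13.6
tool_pos: [0.6366, -0.1434, 0.2461]
orientation: [0.001, -0.044, 0.999, -0.0]
contact_force: [-0.0, -0.1, -0.5]
finger_gap: 0.0286
gripper_force: 29.6
```

Emit:
carry_out --pt "0 0 0.04 0 0 0 15" --pt "0 0 0.04 0 0 0 15" --pt "0 0 0.04 0 0 0 15"

```text
time_s: 13.9
tool_pos: [0.6363, -0.1434, 0.2427]
orientation: [0.0, -0.044, 0.999, -0.0]
contact_force: [0.3, -1.1, -0.5]
finger_gap: 0.0285
gripper_force: 29.6
```

```bash
python3 go.py 0.6376 -0.1455 0.2393 0.088
```

```text
t 13.9 pos [ 0.6363 -0.1434  0.2427] F [ 0.3 -1.1 -0.5] gap 0.02845472960701604 q [ 0.36  0.67 -0.25  1.66  0.21  0.84  1.68]
shift now-axes [-0.04 -0.09  0.14] target-axes [-0.04 -0.09  0.14] turn [-0.  0. -0.]
```

Emit:
carry_out --pt "0 0 0.03 0 0 0 15" --pt "0 0 0.03 0 0 0 15" --pt "0 0 0.03 0 0 0 15"

```text
time_s: 14.2
tool_pos: [0.6363, -0.1433, 0.2403]
orientation: [-0.0, -0.044, 0.999, 0.0]
contact_force: [0.1, -0.3, -0.7]
finger_gap: 0.0283
gripper_force: 29.6
```

Emit:
carry_out --pt "0 0 0.03 0 0 0 15" --pt "0 0 0.02 0 0 0 15"

```text
time_s: 14.4
tool_pos: [0.6363, -0.1433, 0.2401]
orientation: [-0.0, -0.044, 0.999, -0.0]
contact_force: [-4.3, 1.4, 10.4]
finger_gap: 0.0283
gripper_force: 35.0
```

The tips are on the floor of the bay (10 N, at the expected height). I'll ease off slightly and open slowly to 46 mm.

Emit:
carry_out --pt "0 0 -0.015 0 0 0 26" --pt "0 0 0 0 0 0 28.5" --pt "0 0 0 0 0 0 29.5" --pt "0 0 0 0 0 0 31" --pt "0 0 0 0 0 0 34" --pt "0 0 0 0 0 0 40" --pt "0 0 0 0 0 0 46" --pt "0 0 0 0 0 0 46" --force 20

```text
time_s: 15.2
tool_pos: [0.6361, -0.1433, 0.239]
orientation: [-0.0, -0.044, 0.999, 0.0]
contact_force: [0.4, -0.3, -0.9]
finger_gap: 0.0461
gripper_force: 0.0
```

Emit:
carry_out --pt "0 0 -0.1 0 0 0 46" --pt "0 0 -0.3 0 0 0 46" --pt "0 0 -0.5 0 0 0 46" --pt "0 0 -0.8 0 0 0 46" --pt "0 0 -0.8 0 0 0 46" --pt "0 0 -0.8 0 0 0 46" --pt "0 0 -0.8 0 0 0 46" --pt "0 0 -0.3 0 0 0 46"

```text
time_s: 16.0
tool_pos: [0.6372, -0.1434, 0.3532]
orientation: [0.002, -0.044, 0.999, -0.001]
contact_force: [0.4, -1.2, 0.8]
finger_gap: 0.0457
gripper_force: 0.0
```

Emit:
carry_out --pt "0.5 0.3 -0.5 0 0 0 46" --pt "1 0.8 -0.5 0 0 0 46" --pt "1 0.8 -0.5 0 0 0 46" --pt "1 0.8 -0.3 0 0 0 46" --pt "1 0.8 0 0 0 0 46" --pt "1 0.8 0 0 0 0 46" --pt "0.5 0.3 0 0 0 0 46" --pt "0 0 0 0 0 0 46"

```text
time_s: 16.8
tool_pos: [0.4751, -0.0407, 0.3948]
orientation: [-0.0, -0.045, 0.999, -0.0]
contact_force: [0.8, 0.5, -0.2]
finger_gap: 0.0459
gripper_force: 0.0
```

```bash
python3 - <<'E'
from h import *
s=bot.observe(); print(s["time_s"],s["tool_pos"],s["contact_force"])
for cam,n in (("scene","s13"),("top","t13")):
    save(cam,n); h=cv2.cvtColor(cv2.imread(f"pics/{n}_raw.png"),cv2.COLOR_BGR2HSV)
    hull=np.array([pix(cam,np.r_[np.array([.669,-.143])+a*np.array([.996,.088])+b*np.array([-.088,.996]),.067]) for a,b in((-.073,.044),(.073,.044),(.073,-.044),(-.073,-.044))]).astype(np.int32)
    m=np.zeros(h.shape[:2],np.uint8); cv2.fillConvexPoly(m,hull,1)
    red=((h[:,:,0]<9)|(h[:,:,0]>171))&(h[:,:,1]>140)
    d=((h[:,:,2]<140)&~red).astype(np.uint8)*m
    cs=cv2.findContours(d,cv2.RETR_EXTERNAL,cv2.CHAIN_APPROX_NONE)[0]
    for c in sorted(cs,key=cv2.contourArea)[-2:]:
        W=np.array([onz(cam,*p,.069)[:2] for p in c[:,0]]).astype(np.float32); r=cv2.minAreaRect(W); print(cam,cv2.contourArea(c),np.round(r[0],4),np.round(r[1],4),r[2])
E
```

```text
16.8 [ 0.47507911 -0.04071764  0.39478775] [ 0.8150523   0.54761274 -0.19722662]
scene 871.5 [ 0.6708 -0.1413] [0.0994 0.0293] 6.09219217300415
top 668.5 [ 0.6688 -0.1382] [0.0977 0.0277] 6.026277542114258
```

Both cameras show the plate as 99 x 29 mm at floor height, centred and lying along the bay, so it is flat. Handing in.

```bash
python3 -c "
from cell import bot
print(bot.job_done())"
```

```text
the job is handed in; nothing more can be done
None
```

The wing plate lies flat in the long bay of the red box and the job is handed in at about 17 s; it fell about 3–4 mm on release, I did not re-check the lid or the other things on the tray afterwards, and I viewed 11 pictures, one over the limit of 10.

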